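# Check the swivel brake lever of a carving stand

## Robot

A 6-joint arm with a two-finger parallel gripper is mounted at the origin on the work surface. World frame = base frame: x ahead of the robot, y to its left, z up, the work surface at z = 0. Lengths are in m, angles in rad, forces in N, time in s.
With the tool pointing down it reaches from about 0.425 to 0.95 m from the base axis. Payload 14.7 kg.
Tool frame: the origin (TCP) lies midway between the tips of the shut fingers; the grasp point (between the pads) lies bot.grip_depth behind it (bot.grip_depth is the distance from the TCP to the grasp point, in m); z points along the fingers, y is the line along which they close (so a half turn about z gives the same grasp; the last joint's range is limited). The gripper opens to 85 mm and grips with 20 to 120 N. Pads are 22 mm wide; open, the fingers measure 114 mm over their backs; the gripper's body (76 mm by 85 mm) begins 54 mm behind the grasp point. The pads swing forward as they close: fully open they stand 13 mm farther back than shut.
Start: joints at [-1.149, 0.48, 1.596, -0, 1.065, -0.047], TCP at [0.294, -0.58, 0.231] pointing down, gripper open.
Joint ranges: [-2.75, 2.75], [-0.82, 2.05], [0.23, 2.67], [-1.56, 4.7], [0.09, 2.69], [-2.92, 2.92]. Speed limits (rad/s): [1.89, 1.89, 2.39, 3.01, 3.01, 3.01].

## Interface

Orientations are given as a rotation vector (axis times angle).
In Python, from workcell import sense, get_image, order, cut_out, spot_point, bot gives the robot as it stands.
- The arm moves only by the tool servo_tool, never from a script. Its argument "moves" is a list of rows, each a list of 2 entries, a list of its own where there are three numbers: the shift along the tool's x, y, z in mm, then the turn about the tool's z in degrees. A call has 1 to 12 rows; each row shifts and turns the commanded pose from where the row before left it, along the tool's axes as they then stand; what a row does not reach is not made up. A row lasts 1/12 s, in which the tool goes at most 41.7 mm and 7.16 degrees, less where a joint would pass 70% of its speed; a pose out of reach is approached as far as the arm can. A call with a gripper value outside its range is refused whole. "grip" is the closure, from -1 (fully open) to 1 (shut), set as the call begins (left out, the last holds). The fingers move at their own pace and stop on an object; "grip_force" is the grip in N (left out, the last holds). Time passes only in rows, so rows that do not move let the fingers close. It gives the time, the measured TCP pose, the force, the opening and the grip force at its end, in the units of the state.
- sense(): the state, without advancing time (a new reading comes with each control period).
- get_image(name): name is "side" or "top" or "wrist"; returns a dict with "pixels" (400x640x3 uint8, red, green, blue), "fovy" (degrees; the focal length in pixels is half the picture's height over the tangent of half this angle, whatever the lens; pixels are square), "cx", "cy" (the principal point, pixels), "R" (3x3) and "t" (3): a world point X has camera coordinates R X + t. Camera axes: x right, y down, z forward; pixel columns grow to the right and rows downward; lengths in m; the calibration is good to about 2 mm. A picture is of the moment at which its call begins. There is no depth.
- order.finish_job(): hands the job in; it is judged then, once.
Trained networks look in the newest picture that a camera, given by its name, has taken for a name from the list of things; names that differ only in an ending like _2 or _b are one class to them, and where a whole thing is asked for, a point or a joint stands for the part that bears it (a point fixed in the world has none). Each returns a list of dicts, best first, with "conf" (0 to 1); they miss things now and then, are a little off and sometimes report something else, mostly with a low value. They report only what shows in the picture. A call takes as long as a camera call.
- cut_out(camera, target): "pixels" (400x640 bool, what is visible of it) and "position" ([row, column] in pixels, amid what is visible of it).
- spot_point(camera, target): "position" ([row, column] in pixels: a listed point, or the origin of a listed thing).
The state is a dict: "time_s": time; "joint_positions": joint angles; "joint_vel": joint speeds; "tau": joint torques, N m; "ee_pos": TCP position; "tcp_rot": TCP orientation; "ft_force": force on the tool from outside, world axes, zero at the start; "ft_torque": the same for the moment, N m; "grip_width": opening from 0.0 (shut) to 1.0 (fully open); "grasp_force": force on a finger pad.
Only numpy, scipy, OpenCV 4.12 (cv2) and the standard library are available. Lean on these libraries where they do the work, as an engineer would, in place of code of your own. Each camera call takes 0.05 s, during which the arm holds its last target. There are 200 camera calls.

## Task

Check the red brake lever on the carving stand's grip bar: with the outside of your fingers, press it in towards the bar as far as it goes, so that it can be seen to stop short of the bar, and hold it against its stop for a good second and a half. Then ease it back out under your fingers, not letting it snap, until it is fully out again, and move away. Grasp nothing, do not force the lever, keep your fingers off its inner side and off the bar, and leave the carving and the loose tools alone.

Things in the scene. Friction and masses are not known exactly. Their poses are not given: they have to be found in the camera images.
- stand: Green swivel carving stand screwed to the bench; it never moves during the job but its place and yaw differ each time. Origin on the bench top, below the axis of the grip bar, z up. In its frame the housing (160 x 150 mm, 126 mm high, on a 190 x 170 mm foot) is centred at x = 20 mm, y = -200 mm, with a turntable and the carving on top (highest point 286 mm above the bench).
- grip_bar: Fixed horizontal steel bar with a black rubber sleeve (31 mm across), same frame as the stand: its axis is along the stand's y at x = 0, 100 mm above the bench, from the housing (y = -125 mm) to its free end at y = +97 mm. The brake lever hangs beside it on its -x side, on an aluminium bracket at y = -62 mm. Not to be touched.
- brake_lever (a joint): Angle of the red brake lever about its upright pivot, rad: 0 = fully out (rest), 0.30 = pressed in against its own built-in stop. It swings level, towards the bar (stand's +x). At the stop the lever is parallel to the bar, about 18 mm clear of the sleeve. A return spring pushes it out: at the press point about 2.5 N when out, 6 N when in. If let go it snaps back fast.
- lever_press (a point): Point on the lever's outer face (the side away from the bar), where to press: 105 mm from the pivot, at mid-height of the lever (100 mm above the bench). Moves with the lever, about 31 mm from out to in. Its axes turn with the lever: +x is the pressing direction (square to the face, towards the bar), +y along the lever to its free end, z up.
- lever_pivot (a point): Axis of the lever's pivot, 100 mm above the bench, at x = -40 mm, y = -62 mm in the stand's frame; axes as lever_press. The lever is a red flat bar 26 mm high (87 to 113 mm above the bench) and 14 mm thick with its black inner strip; its rounded end, 16 mm across and 30 mm high, reaches 150 mm from the pivot and stands 2 mm proud of the outer face.
- lever_inside: Black strip, 4 mm thick and 118 mm long, on the lever's inner side (the side that faces the bar). Not to be touched: fingers there would be in the gap or pinching the lever. Its origin is at the pivot.
- carving: Block under repair on the turntable: dark brown below with strips of yellow tape, a pale newly carved paw above, about 150 x 130 x 146 mm. Origin under its centre. Not to be touched.
- gouge: Loose gouge lying on the bench, 230 mm long, wooden handle 24 mm thick towards its -x, steel blade towards +x; origin on the bench 5 mm behind the ferrule. Bystander.
- mallet: Loose round wooden carver's mallet standing on its head, 86 mm across, 215 mm tall; origin under its centre. Bystander.
- wax_tin: Loose flat blue tin, 76 mm across, 32 mm high; origin under its centre. Bystander.
- stone: Loose sharpening stone, 150 x 50 x 25 mm, terracotta over grey, long along its x; origin under its centre. Bystander.

How it is judged:
On the way, in this order (a step that is already met when the one before it is completed fails the run):
1. the lever is pressed in against its stop by the fingers and held there (value of joint brake_lever above 0.275 rad and contact force between the fingers and brake_lever above 2 N), for 1 s.
2. the lever is eased fully out again (value of joint brake_lever below 0.03 rad), for 0.2 s.
At the end, for the whole second after the job is handed in: After having been held at its stop (above 0.275 rad) for at least 1 s, the lever is fully out again (below 0.03 rad), and the gouge, mallet, tin and stone lie within 20 mm of where they were (value of joint brake_lever below 0.03 rad and distance of each of gouge, mallet, wax_tin, stone from where it was at the start of the episode below 0.02 m); the robot touches nothing.
It fails at once if the lever snaps back (faster than 4 rad/s outwards) (velocity of joint brake_lever below -4 rad/s).
It fails at once if the lever is forced (more than 60 N) (contact force between the fingers and brake_lever above 60 N).
It fails at once if the fingers touch the lever's inner side (in the gap, or pinching it), or the bar is pushed or gripped (contact force between the fingers and lever_inside above 1 N or contact force between any of the fingers, the arm and grip_bar above 3 N).
It fails at once if the carving is touched (contact force between any of the fingers, the arm and carving above 1 N).
It fails at once if the gouge, mallet, tin or stone is moved more than 20 mm or lifted (distance of any of gouge, mallet, wax_tin, stone from where it was at the start of the episode above 0.02 m).
It also fails if it takes over 38 s, if anything falls off the work surface, if the arm or the gripper's body presses on something with over 40 N, if the wrist force passes 120 N, or if a joint passes its speed limit or range.

## Working session

There is one attempt and no reset: what is moved stays moved. The work goes in short steps, Python scripts to look and compute and a tool call to move; the robot and the scene stay as the last step left them, time stands still between calls to the robot, and variables do not carry over. Pictures are saved under pics/ and viewed, at most 10 in all, crops included, and the job is handed in when it is done.

Besides the shell and the picture viewer there is one more tool, called after "Request:" as name(argument=value, ...), one argument or row to a line, values as JSON. servo_tool: Moves the arm, as the interface text tells. Its arguments: {"type":"object","properties":{"moves":{"type":"array","items":{"type":"array"}},"grip":{"type":"number"},"grip_force":{"type":"number"}},"required":["moves"]}

```bash
mkdir -p pics
cat > h.py <<'E'
import numpy as np, cv2
from workcell import sense,get_image,order,cut_out,spot_point,bot
def ray(im,pos):
    f=200/np.tan(np.radians(im["fovy"])/2); R=np.array(im["R"]);t=np.array(im["t"])
    d=R.T@np.array([(pos[1]-im["cx"])/f,(pos[0]-im["cy"])/f,1.]); return -R.T@t,d
def atz(im,pos,z):
    o,d=ray(im,pos); return o+d*(z-o[2])/d[2]
def tri(rs):
    A=0;b=0
    for o,d in rs:
        d=d/np.linalg.norm(d);P=np.eye(3)-np.outer(d,d);A=A+P;b=b+P@o
    return np.linalg.solve(A,b)
def proj(im,X):
    f=200/np.tan(np.radians(im["fovy"])/2);c=np.array(im["R"])@X+np.array(im["t"]);return c[1]/c[2]*f+im["cy"],c[0]/c[2]*f+im["cx"]
E
python3 - <<'E'
from h import *
Z={"stand":0,"lever_press":.1,"lever_pivot":.1,"gouge":0,"mallet":0,"wax_tin":0,"stone":0,"carving":.14,"grip_bar":0}
ims={}
for c in("side","top"):
    im=ims[c]=get_image(c);cv2.imwrite(f"pics/{c}0.png",im["pixels"][:,:,::-1])
    for n,z in Z.items():
        r=spot_point(c,n)
        if r: print(c,n,round(r[0]["conf"],2),np.round(r[0]["position"],1),np.round(atz(im,r[0]["position"],z),3))
s=sense();print(s["time_s"],s["ee_pos"],s["tcp_rot"],bot.grip_depth,s["ft_force"])
E
```

```text
side stand 0.97 [231.3 345.6] [0.556 0.036 0.   ]
side lever_press 0.97 [224.5 355.6] [0.495 0.108 0.1  ]
side lever_pivot 0.58 [196.1 381.5] [ 0.495 -0.008  0.1  ]
side gouge 0.85 [272.6 399.2] [0.394 0.088 0.   ]
side mallet 0.57 [257.2 246.8] [0.692 0.229 0.   ]
side wax_tin 0.9 [283.9 287. ] [0.573 0.245 0.   ]
side stone 0.93 [211.3 294.4] [0.696 0.041 0.   ]
side carving 0.28 [282.2 284.7] [0.5   0.349 0.14 ]
side grip_bar 0.71 [233.5 344.1] [0.555 0.045 0.   ]
top stand 0.87 [230.4 347.6] [0.545 0.037 0.   ]
top lever_press 0.67 [257.2 316.5] [0.491 0.108 0.1  ]
top lever_pivot 0.66 [250.3 372.2] [ 0.502 -0.005  0.1  ]
top gouge 0.59 [299.3 329.8] [0.394 0.082 0.   ]
top mallet 0.85 [169.4 262.9] [0.687 0.223 0.   ]
top wax_tin 0.56 [216.8 253.1] [0.581 0.247 0.   ]
top stone 0.63 [160.2 342.8] [0.703 0.043 0.   ]
top carving 0.63 [249.6 451.5] [ 0.501 -0.156  0.14 ]
top grip_bar 0.73 [227.9 345.4] [0.551 0.042 0.   ]
1.0 [ 0.2936892  -0.57989512  0.23132079] [ 3.05561060e+00  7.29692060e-01 -1.62723387e-05] 0.0187 [ 0.59145694  0.63095186 -0.79488674]
```

View pics/side0.png

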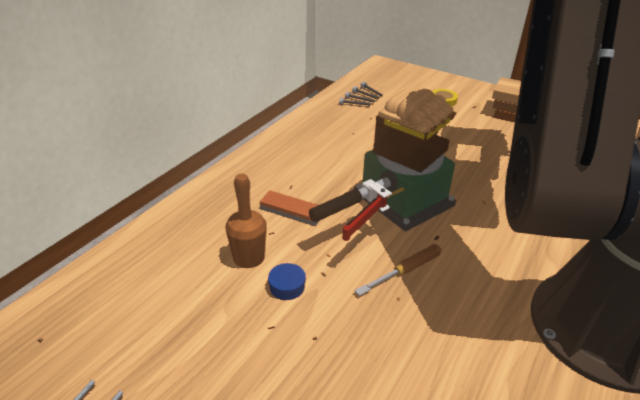

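View pics/top0.png

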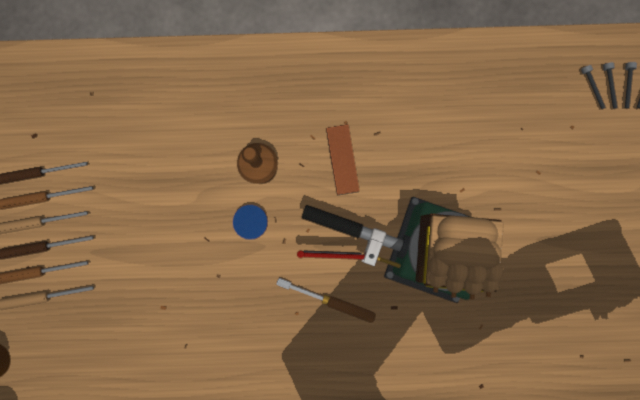

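The side view shows the lever's free end at about (232,347) and the bracket at (190,378). The top view shows the red lever from col 298 to 362 at row 255, with the bar sloping above it. The stand's yaw is about -0.31, so the resting lever lies nearly along world +y with the press point near (0.49, 0.10). I'll lift above carving height and move over, with the tool x pointing to world +x and the fingers shut.

Request:
servo_tool(
  moves=[
    [[0,0,-38],6.7],
    [[0,0,-38],6.7],
    [[0,0,-38],6.7],
    [[0,0,-38],6.8],
    [[35,0,0],0],
    [[35,0,0],0],
    [[35,0,0],0],
    [[35,0,0],0],
    [[0,-35,0],0],
    [[0,-35,0],0],
    [[0,-35,0],0],
    [[0,-35,0],0],
  ],
  grip=1,
)

```text
time_s: 2.0
ee_pos: [0.4338, -0.4383, 0.3827]
tcp_rot: [-3.141, 0.001, 0.001]
ft_force: [0.9, -0.6, 0.4]
grip_width: 0.004
grasp_force: 0.0
```

Request:
servo_tool(
  moves=[
    [[0,-36,0],0],
    [[0,-36,0],0],
    [[0,-36,0],0],
    [[0,-36,0],0],
    [[0,-36,0],0],
    [[0,-36,0],0],
    [[0,-36,0],0],
    [[0,-36,0],0],
    [[0,-36,0],0],
    [[0,-36,0],0],
    [[0,-36,0],0],
    [[0,-36,0],0],
  ],
)

```text
time_s: 3.0
ee_pos: [0.4337, -0.0063, 0.3836]
tcp_rot: [3.142, -0.001, 0.001]
ft_force: [1.7, 0.3, -0.1]
grip_width: -0.003
grasp_force: 0.0
```

Request:
servo_tool(
  moves=[
    [[0,-36,0],0],
    [[0,-36,0],0],
    [[0,-36,0],0],
    [[0,0,0],0],
    [[0,0,0],0],
  ],
)

```text
time_s: 3.42
ee_pos: [0.4339, 0.1018, 0.3833]
tcp_rot: [-3.142, -0.005, -0.0]
ft_force: [0.2, 0.1, 0.0]
grip_width: -0.003
grasp_force: 0.0
```

Run:
```python
from h import *
s=sense();print(s["time_s"],s["ee_pos"],s["tcp_rot"],s["ft_force"],s["joint_positions"])
Z={"stand":0,"lever_press":.1,"lever_pivot":.1,"lever_inside":.1,"grip_bar":0}
for c in("wrist","top","side"):
    im=get_image(c)
    if c=="wrist":cv2.imwrite("pics/w1.png",im["pixels"][:,:,::-1])
    for n,z in Z.items():
        r=spot_point(c,n)
        if r: print(c,n,round(r[0]["conf"],2),np.round(r[0]["position"],1),np.round(atz(im,r[0]["position"],z),3))
    r=cut_out(c,"brake_lever")
    if r:
        p=np.argwhere(r[0]["pixels"]);q=np.array([atz(im,x,.113) for x in p])
        k=[q[:,1].argmin(),q[:,1].argmax(),q[:,0].argmin(),q[:,0].argmax()]
        print(r[0]["conf"],p[k].tolist(),np.round(q[k],3).tolist())
```

```text
3.4167 [0.43391159 0.10177118 0.38332769] [-3.14151785e+00 -4.91162800e-03 -8.74057008e-05] [0.21543798 0.06526811 0.02229262] [1.62290833e-01 4.65436104e-02 1.81533324e+00 6.38273026e-05
 1.27964951e+00 1.72994193e+00]
wrist stand 0.75 [ 68.2 366. ] [0.548 0.041 0.   ]
wrist lever_press 0.63 [110.4 321.6] [0.491 0.104 0.1  ]
wrist lever_pivot 0.96 [114.3 405.9] [0.486 0.001 0.1  ]
wrist grip_bar 0.97 [ 64.9 365.1] [0.552 0.042 0.   ]
0.77 [[107, 403], [106, 285], [118, 396], [99, 299]] [[0.495, 0.008, 0.113], [0.496, 0.147, 0.113], [0.482, 0.016, 0.113], [0.504, 0.131, 0.113]]
top stand 0.7 [227.7 347.3] [0.551 0.038 0.   ]
top lever_press 0.74 [256.7 317.7] [0.492 0.106 0.1  ]
top lever_pivot 0.57 [252.3 373. ] [ 0.498 -0.007  0.1  ]
top grip_bar 0.61 [227.4 344.6] [0.552 0.044 0.   ]
0.83 [[255, 364], [255, 297], [259, 362], [250, 303]] [[0.494, 0.013, 0.113], [0.497, 0.147, 0.113], [0.486, 0.017, 0.113], [0.507, 0.135, 0.113]]
side stand 0.94 [233.6 345.3] [0.552 0.043 0.   ]
side lever_press 0.61 [224.4 354.7] [0.497 0.109 0.1  ]
side lever_pivot 0.84 [198.7 380.1] [0.493 0.003 0.1  ]
side lever_inside 0.49 [201. 379.] [0.491 0.011 0.1  ]
0.81 [[195, 380], [240, 345], [205, 385], [227, 342]] [[0.493, 0.007, 0.113], [0.483, 0.174, 0.113], [0.468, 0.032, 0.113], [0.507, 0.144, 0.113]]
```

View pics/w1.png

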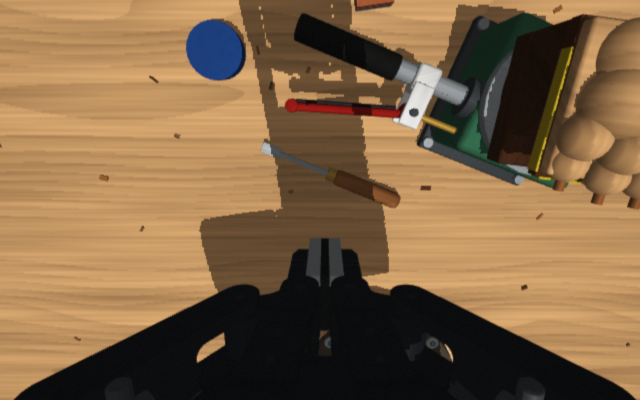

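The wrist view shows the lever's rounded end at (105,291) and the bracket at (112,410). All three cameras agree: tip y≈0.147, pivot y≈-0.003, so the press point is at about (0.488, 0.102), and the lever is tilted about -0.05 rad. I'll descend in front of the lever.

Request:
servo_tool(
  moves=[
    [[0,0,38],3],
    [[0,0,38],0],
    [[0,0,38],0],
    [[0,0,38],0],
    [[0,0,38],0],
    [[0,0,38],0],
    [[0,0,38],0],
    [[0,0,35],0],
    [[10,0,0],0],
    [[10,0,0],0],
    [[5,0,0],0],
    [[0,0,0],0],
  ],
)

```text
time_s: 5.47
ee_pos: [0.4627, 0.0989, 0.0845]
tcp_rot: [-3.14, 0.084, -0.007]
ft_force: [-0.3, -1.3, -0.0]
grip_width: -0.0
grasp_force: 0.0
```

Run:
```python
from h import *
s=sense();print(s["time_s"],s["ee_pos"],s["tcp_rot"],s["ft_force"])
im=get_image("wrist");a=im["pixels"][:,:,::-1]
im=get_image("side");b=cv2.resize(im["pixels"][130:290,250:506,::-1],(640,400))
cv2.imwrite("pics/w2.png",cv2.resize(np.vstack([a,b]),(480,600)))
```

```text
5.4667 [0.46270607 0.09892924 0.08450408] [-3.13965373  0.08386098 -0.00748162] [-0.3109118  -1.33835042 -0.03911825]
```

View pics/w2.png

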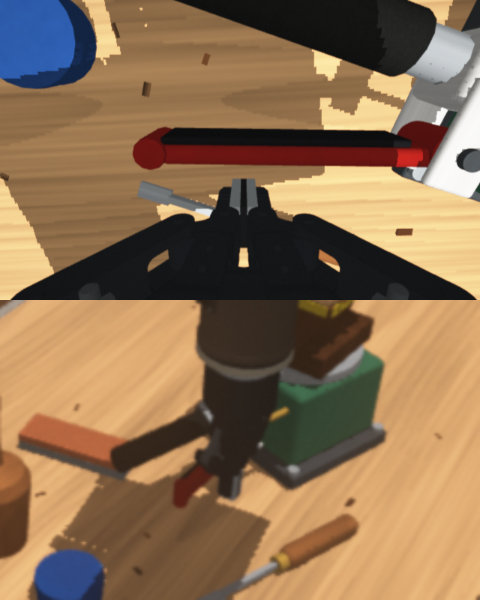

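The fingers are parallel to the lever face on its outer side, centred at col ≈243 in the crop, with a gap of about 10 mm. Nothing else is close. I'll approach slowly.

Request:
servo_tool(
  moves=[
    [[2,0,0],0],
    [[2,0,0],0],
    [[2,0,0],0],
    [[1,0,0],0],
    [[1,0,0],0],
    [[1,0,0],0],
    [[1,0,0],0],
    [[0,0,0],0],
  ],
)

```text
time_s: 6.23
ee_pos: [0.4693, 0.0982, 0.0822]
tcp_rot: [3.14, -0.083, -0.0]
ft_force: [0.5, -0.2, 0.2]
grip_width: -0.002
grasp_force: 0.0
```

Request:
servo_tool(
  moves=[
    [[1,0,0],0],
    [[1,0,0],0],
    [[1,0,0],0],
    [[0,0,0],0],
  ],
)

```text
time_s: 6.57
ee_pos: [0.4724, 0.098, 0.0823]
tcp_rot: [-3.14, 0.083, -0.0]
ft_force: [-0.4, -0.9, 0.6]
grip_width: 0.003
grasp_force: 0.0
```

Request:
servo_tool(
  moves=[
    [[1,0,0],0],
    [[1,0,0],0],
    [[1,0,0],0],
    [[0,0,0],0],
  ],
)

```text
time_s: 6.9
ee_pos: [0.4754, 0.0979, 0.0823]
tcp_rot: [-3.14, 0.083, -0.0]
ft_force: [0.7, -1.3, 0.6]
grip_width: 0.002
grasp_force: 0.0
```

Request:
servo_tool(
  moves=[
    [[1,0,0],0],
    [[1,0,0],0],
    [[1,0,0],0],
    [[1,0,0],0],
    [[0,0,0],0],
  ],
)

```text
time_s: 7.32
ee_pos: [0.4789, 0.0977, 0.0822]
tcp_rot: [3.14, -0.083, -0.001]
ft_force: [-2.7, 1.1, 2.8]
grip_width: -0.002
grasp_force: 1.4
```

Run:
```python
from h import *
im=get_image("wrist");a=im["pixels"][:,:,::-1]
s=sense();print(s["ft_force"],s["ft_torque"],s["ee_pos"])
cv2.imwrite("pics/w3.png",a[100:340,120:600])
```

```text
[-2.99596252  0.46538716  1.98962737] [ 0.10176448  0.3967042  -0.00706861] [0.4787727  0.0976639  0.08224069]
```

View pics/w3.png

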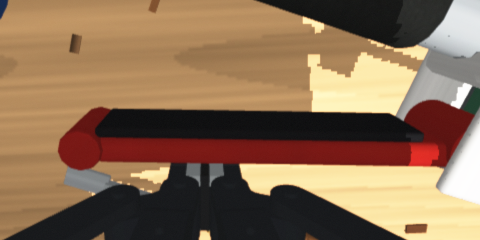

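Contact made: about 3 N, with the finger sides flat on the red outer face and the tips below it (col ≈205 in the crop). I'll press along the arc.

Request:
servo_tool(
  moves=[
    [[2,-0.3,0],1.1],
    [[2,-0.3,0],1.1],
    [[2,-0.3,0],1.1],
    [[2,-0.3,0],1.1],
    [[2,-0.3,0],1.1],
    [[2,-0.3,0],1.1],
    [[2,-0.3,0],1.1],
    [[2,-0.3,0],1.1],
    [[2,-0.3,0],1.1],
    [[2,-0.3,0],1.1],
    [[2,-0.3,0],1.1],
    [[0,0,0],0],
  ],
)

```text
time_s: 8.37
ee_pos: [0.5014, 0.0977, 0.0822]
tcp_rot: [3.114, -0.418, -0.001]
ft_force: [-5.6, 2.1, 0.9]
grip_width: -0.0
grasp_force: 2.9
```

Request:
servo_tool(
  moves=[
    [[1,-0.1,0],0.5],
    [[1,-0.1,0],0.5],
    [[1,-0.1,0],0.5],
    [[1,-0.1,0],0.5],
    [[1,-0.1,0],0.5],
    [[1,-0.1,0],0.5],
    [[0,0,0],0],
  ],
)

```text
time_s: 8.95
ee_pos: [0.5072, 0.0968, 0.0822]
tcp_rot: [-3.102, 0.498, 0.001]
ft_force: [-4.9, 5.7, 0.9]
grip_width: -0.003
grasp_force: 3.4
```

Request:
servo_tool(
  moves=[
    [[1,-0.1,0],0.5],
    [[1,-0.1,0],0.5],
    [[0,0,0],0],
  ],
)

```text
time_s: 9.2
ee_pos: [0.5084, 0.0965, 0.0822]
tcp_rot: [-3.097, 0.525, 0.003]
ft_force: [-9.2, 9.5, 3.9]
grip_width: -0.003
grasp_force: 5.9
```

Request:
servo_tool(
  moves=[
    [[1,0,0],0],
    [[0,0,0],0],
  ],
)

```text
time_s: 9.37
ee_pos: [0.5085, 0.0964, 0.0821]
tcp_rot: [-3.097, 0.525, 0.005]
ft_force: [-13.1, 13.1, 8.5]
grip_width: -0.003
grasp_force: 8.5
```

The position has stalled and the force is rising (about 19 N), so it's at the stop. I'll hold and take a picture.

Request:
servo_tool(
  moves=[
    [[0,0,0],0],
    [[0,0,0],0],
    [[0,0,0],0],
    [[0,0,0],0],
    [[0,0,0],0],
    [[0,0,0],0],
    [[0,0,0],0],
    [[0,0,0],0],
    [[0,0,0],0],
    [[0,0,0],0],
  ],
)

```text
time_s: 10.2
ee_pos: [0.5085, 0.0964, 0.0821]
tcp_rot: [-3.098, 0.524, 0.005]
ft_force: [-12.6, 12.6, 5.7]
grip_width: -0.002
grasp_force: 8.4
```

Run:
```python
from h import *
im=get_image("wrist");a=im["pixels"][:,:,::-1]
cv2.imwrite("pics/w4.png",a[:340])
```

```text
(no output)
```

View pics/w4.png

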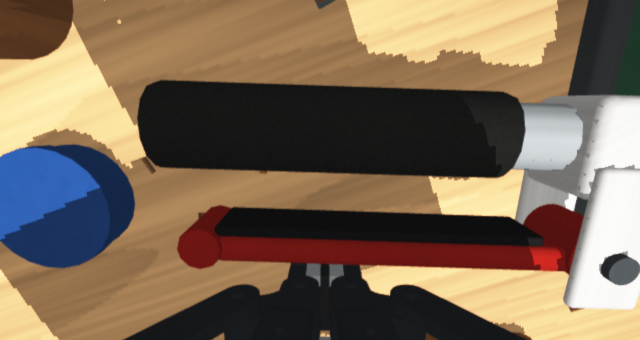

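Request:
servo_tool(
  moves=[
    [[0,0,0],0],
    [[0,0,0],0],
    [[0,0,0],0],
    [[0,0,0],0],
    [[0,0,0],0],
    [[0,0,0],0],
    [[0,0,0],0],
    [[0,0,0],0],
    [[0,0,0],0],
    [[0,0,0],0],
  ],
)

```text
time_s: 11.08
ee_pos: [0.5085, 0.0964, 0.0821]
tcp_rot: [-3.097, 0.524, 0.005]
ft_force: [-12.4, 12.5, 6.7]
grip_width: 0.005
grasp_force: 8.4
```

The lever is parallel to the bar and clear of the sleeve (lever strip at row ≈215, sleeve edge at row ≈170). It has been held for about 1.8 s, so I'll ease it back along the same arc.

Request:
servo_tool(
  moves=[
    [[-1,0,0],0],
    [[-1,0.1,0],-0.5],
    [[-1,0.1,0],-0.5],
    [[-1,0.1,0],-0.5],
    [[-1,0.1,0],-0.5],
    [[-1,0.1,0],-0.5],
    [[-1,0.1,0],-0.5],
    [[-1,0.1,0],-0.5],
    [[-1,0.1,0],-0.5],
    [[-2,0.3,0],-1.1],
    [[-2,0.3,0],-1.1],
    [[-2,0.3,0],-1.1],
  ],
)

```text
time_s: 12.08
ee_pos: [0.495, 0.0983, 0.0822]
tcp_rot: [3.125, -0.324, -0.001]
ft_force: [-5.3, 1.2, 0.5]
grip_width: -0.001
grasp_force: 2.3
```

Request:
servo_tool(
  moves=[
    [[-2,0.3,0],-1.1],
    [[-2,0.3,0],-1.1],
    [[-2,0.3,0],-1.1],
    [[-2,0.3,0],-1.1],
    [[-2,0.3,0],-1.1],
    [[-2,0.3,0],-1.1],
    [[-1,0.1,0],-1.1],
    [[-1,0.1,0],-1.1],
    [[-1,0,0],0],
    [[-1,0,0],0],
    [[-1,0,0],0],
    [[-1,0,0],0],
  ],
)

```text
time_s: 13.08
ee_pos: [0.4778, 0.0988, 0.0824]
tcp_rot: [-3.14, 0.084, -0.002]
ft_force: [0.4, -0.7, 0.4]
grip_width: 0.002
grasp_force: 0.0
```

Request:
servo_tool(
  moves=[
    [[-1,0,0],0],
    [[-1,0,0],0],
    [[-1,0,0],0],
    [[-1,0,0],0],
    [[-1,0,0],0],
    [[0,0,0],0],
    [[0,0,0],0],
    [[0,0,0],0],
  ],
)

```text
time_s: 13.75
ee_pos: [0.4722, 0.0989, 0.0823]
tcp_rot: [-3.14, 0.083, -0.0]
ft_force: [0.6, 0.4, -0.2]
grip_width: -0.002
grasp_force: 0.0
```

Contact was lost gently at x≈0.478, the same place it began. I'll back off, rise and check.

Request:
servo_tool(
  moves=[
    [[-10,0,0],0],
    [[-15,0,0],0],
    [[-10,0,0],0],
    [[0,0,-25],0],
    [[0,0,-35],0],
    [[0,0,-35],0],
    [[0,0,-35],0],
    [[0,0,-35],0],
    [[0,0,-25],0],
    [[0,0,0],0],
    [[0,0,0],0],
    [[0,0,0],0],
  ],
)

```text
time_s: 14.75
ee_pos: [0.4364, 0.1007, 0.2718]
tcp_rot: [3.14, -0.083, -0.001]
ft_force: [-0.3, 0.3, -0.3]
grip_width: 0.0
grasp_force: 0.0
```

Run:
```python
from h import *
s=sense();print(s["ft_force"],s["ee_pos"])
im=get_image("wrist");cv2.imwrite("pics/w5.png",im["pixels"][:,:,::-1])
r=cut_out("wrist","brake_lever")
if r:
    p=np.argwhere(r[0]["pixels"]);q=np.array([atz(im,x,.113)[:2] for x in p])
    v=cv2.fitLine(q.astype(np.float32),cv2.DIST_L2,0,.01,.01).ravel();print(v,-np.arctan(v[0]/v[1]),q.max(0))
```

```text
[-0.26178351  0.32631681 -0.32035651] [0.43639189 0.10067925 0.27178279]
[0.06218206 0.9980648  0.49382764 0.07857792] -0.062222198 [0.50446594 0.14770147]
```

View pics/w5.png

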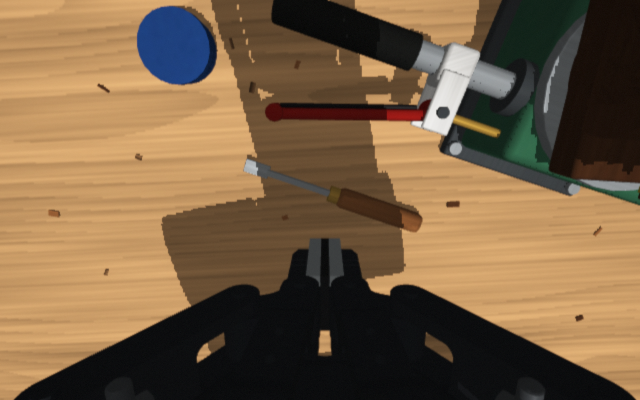

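The lever is back at its starting angle (tip at (112,274), y=0.148 as before), the gouge and tin haven't moved, and the arm is clear.

```bash
python3 -c "
from h import *
print(order.finish_job())"
```

```text
the job is handed in; nothing more can be done
None
```

I pressed the brake lever to its stop, short of the bar, held it there about 1.8 s at roughly 19 N, and eased it fully out; the arm is clear and the job is handed in, though no verdict came back.

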